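Push the multimeter home at its data-link station

TASK

Push the red multimeter along the bench, without picking it up, until it is fully home at the data-link station: its long side flat along the aluminium rail and its head end up against the grey link box. Only when it is home, press the green button on top of the link box fully down and let it go, to start the logging. Leave the meter home and the other things on the bench where they are.

Things in the scene. Friction and masses are not known exactly. Their poses are not given: they have to be found in the camera images.
- station: fixed L of aluminium rail and grey link box, turned up to 0.2 rad. Origin: inside corner of the L at bench height. Rail: face is its plane x = 0, spans x 0 to +18 mm (far from the robot), y -300 to 0 mm, 22 mm high. Box: stop face is its plane y = 0, spans x -82 to +18 mm, y 0 to +85 mm, 47 mm high
- home (a point): where the meter's origin lies when it is home, side on the rail and head on the box: x = -40, y = -80 mm in the station's frame, at bench height; the axes of meter and station are then parallel
- meter: loose red multimeter lying on its back, 80 (its x) x 160 (its y) x 38 mm high, dial up to 47 mm, edges rounded 6 mm, about 0.36 kg; slides under a few newtons. Origin: centre of its underside; +y points to its head (display) end, z up. Starts on the robot's side of the rail, short of the link box, up to 0.35 rad askew to the station
- meter_head (a point): centre of the meter's head end face, 80 mm from its origin along its +y, 19 mm above its underside
- log_button_top (a point): centre of the top of the green push button, 30 mm across, on top of the link box at x = -40, y = +45 mm in the station's frame; pressed straight down. It moves down with the button
- log_button (a joint): travel of the green button: 0 released, 0.006 m fully down, which takes 4 N; it springs back when let go
- screw_jar: small clear jar of screws with a blue lid, 38 mm across, 46 mm tall, on the robot's side of the meter's place at the link box. Bystander; origin at the centre of its underside
- cup: brown paper-coloured open cup, 76 mm across the rim, 90 mm tall, to the right of the meter. Bystander; origin at the centre of its underside
- solder_spool: steel-coloured solder spool standing on its flat side, 56 mm across, 34 mm tall. Bystander; origin at the centre of its underside
- screwdriver: screwdriver with an orange handle, lying flat behind the rail. Bystander
- battery: yellow 9-volt battery lying flat, 48 x 26 x 17 mm, behind the rail. Bystander; origin at the centre of its underside
- flux_bottle: white bottle with a red cap, 40 mm across, 100 mm tall, behind the link box. Bystander; origin at the centre of its underside
Things that resemble listed ones, but are neither listed nor needed, are in the scene too. Of the things shaped like the meter, the red one is meant.

How it is judged:
On the way, in this order (a step that is already met when the one before it is completed fails the run):
1. the meter lies home: side along the rail, head against the link box (y of meter_head in the frame of station above -0.005 m and x of meter in the frame of station above -0.045 m and angle between the y axis of meter and the y axis of station, either way round below 0.05 rad and angle between meter's own z axis and vertical below 0.05 rad and height (world z) of meter below 0.005 m and linear speed of meter below 0.01 m/s), for 0.2 s.
2. the green button is pressed fully down with the meter home (y of meter_head in the frame of station above -0.005 m and x of meter in the frame of station above -0.045 m and angle between the y axis of meter and the y axis of station, either way round below 0.05 rad and angle between meter's own z axis and vertical below 0.05 rad and height (world z) of meter below 0.005 m and value of joint log_button above 0.0045 m), for 0.05 s.
At the end, for the whole second after the job is handed in: Meter flat and still: head within 5 mm of the link box, side within 5 mm of the rail (at its middle), parallel within 0.05 rad. Button was pressed at least 4.5 mm with the meter home and is released. No bystander moved over 20 mm (all of step 1 and value of joint log_button below 0.0015 m and not (distance of any of screw_jar, cup, solder_spool, screwdriver, battery, flux_bottle from where it was at the start of the episode above 0.02 m)); the robot touches nothing.
It fails at once if the meter is lifted, carried or tipped (height (world z) of meter above 0.008 m or angle between meter's own z axis and vertical above 0.15 rad).
It fails at once if the button is pressed before the meter is home (value of joint log_button above 0.003 m and not (y of meter_head in the frame of station above -0.005 m and x of meter in the frame of station above -0.045 m and angle between the y axis of meter and the y axis of station, either way round below 0.05 rad and angle between meter's own z axis and vertical below 0.05 rad and height (world z) of meter below 0.005 m)).
It fails at once if a bystander is moved more than 20 mm (distance of any of screw_jar, cup, solder_spool, screwdriver, battery, flux_bottle from where it was at the start of the episode above 0.02 m).
It also fails if it takes over 58 s, if anything falls off the work surface, if the arm or the gripper's body presses on something with over 40 N, if the wrist force passes 120 N, or if a joint passes its speed limit or range.

ROBOT

A 6-joint arm with a two-finger parallel gripper is mounted at the origin on the work surface. World frame = base frame: x ahead of the robot, y to its left, z up, the work surface at z = 0. Lengths are in m, angles in rad, forces in N, time in s.
With the tool pointing down it reaches from about 0.3 to 0.875 m from the base axis. Payload 4.2 kg.
Tool frame: the origin (TCP) lies where the fingers leave the gripper's body, on its centre line; the fingertips stand 73 mm ahead of it and the grasp point (between the pads) lies 54 mm ahead of it; z points along the fingers, x is the direction in which the jaws open and shut, and the axes are right-handed (so a half turn about z gives the same grasp; the last joint's range is limited). The gripper opens to 85 mm and grips with 20 to 120 N. Pads are 22 mm wide; open, the fingers measure 114 mm over their backs; the gripper's body (76 mm by 85 mm) begins 54 mm behind the grasp point. The pads swing forward as they close: fully open they stand 13 mm farther back than shut.
Start: joints at [1.259, 0.32, 1.565, -0, 1.257, -0.02], TCP at [0.165, 0.551, 0.304] pointing down, gripper open.
Joint ranges: [-3.11, 3.11], [-0.84, 2.01], [0.21, 2.61], [-1.34, 4.49], [0.05, 2.63], [-2.56, 2.56]. Speed limits (rad/s): [2.57, 2.57, 3.14, 3.14, 3.14, 3.14].

INTERFACE

Orientations are given as a rotation vector (axis times angle).
In Python, from bench import get_obs, eyes, arm, nets gives the robot as it stands.
- The arm moves only by the tool apply_moves, never from a script. Its arguments are lists of equal length, an entry for each row: "linear": the shift along the tool's x, y, z in mm, a list of three; "turn": the turn about the tool's z in degrees; "hand": the gripper's target within -1 to 1 (fully open at 1, half-way at 0, shut at -1). A call has 1 to 10 rows; each row is the pose to reach, as a shift and turn from the pose commanded when the call began, along the tool's axes at that moment; what a row does not reach only later rows make up. A row lasts 1/10 s, in which the tool goes at most 50 mm and 8.59 degrees, less where a joint would pass 70% of its speed; a pose out of reach is approached as far as the arm can. A call with a gripper value outside its range is refused whole. The fingers move at their own pace and stop on an object; "squeeze" is the grip in N (left out, the last holds). Time passes only in rows, so rows that repeat a pose let the fingers close. It gives the time, the measured TCP pose, the force and the opening at its end, in the units of the state.
- get_obs(): the state, without advancing time (a new reading comes with each control period).
- eyes.camera(name): name is "side" or "top"; returns (picture, depth): 384x512x3 uint8, red, green, blue; 384x512 float32, m along the optical axis (not along the pixel's ray), 0 where there is no reading.
- eyes.camera_info(name): a dict with "fx", "fy", "cx", "cy" (pixels), "R" (3x3) and "t" (3): a world point X has camera coordinates R X + t. Camera axes: x right, y down, z forward; pixel columns grow to the right and rows downward; lengths in m; the calibration is good to about 2 mm. A picture is of the moment at which its call begins. camera_info takes no time and is no camera call.
- arm.job_done(): hands the job in, once; it reports no verdict.
Trained networks look in the newest picture that a camera, given by its name, has taken for a name from the list of things; names that differ only in an ending like _2 or _b are one class to them, and where a whole thing is asked for, a point or a joint stands for the part that bears it (a point fixed in the world has none). Each returns a list of dicts, best first, with "confidence" (0 to 1); they miss things now and then, are a little off and sometimes report something else, mostly with a low value. They report only what shows in the picture. A call takes as long as a camera call. They do not tell look-alikes from the thing itself.
- nets.find_in(label, camera): "box" ([left, top, right, bottom] in pixels, round what is visible of it).
The state is a dict: "clock": time; "joint_pos": joint angles; "dq": joint speeds; "joint_efforts": joint torques, N m; "tool_pos": TCP position; "ee_rot": TCP orientation; "force": force on the tool from outside, world axes, zero at the start; "torque": the same for the moment, N m; "grip_width": opening from 0.0 (shut) to 1.0 (fully open).
Only numpy, scipy, OpenCV 4.12 (cv2) and the standard library are available. Lean on these libraries where they do the work, as an engineer would, in place of code of your own. Each camera call takes 0.05 s, during which the arm holds its last target.

## Working session

There is one attempt and no reset: what is moved stays moved. The work goes in short steps, Python scripts to look and compute and a tool call to move; the robot and the scene stay as the last step left them, time stands still between calls to the robot, and variables do not carry over. Pictures are saved under pics/ and viewed, and the job is handed in when it is done.

Besides the shell and the picture viewer there is one more tool, called as name([rows], argument=value, ...), one row to a line, values as JSON. apply_moves: Moves the arm, as the interface text tells. Its arguments: {"type":"object","properties":{"linear":{"type":"array"},"turn":{"type":"array"},"hand":{"type":"array"},"squeeze":{"type":"number"}},"required":["linear","turn","hand"]}

```bash
mkdir -p pics
python3 - <<'E'
from bench import get_obs, eyes, arm, nets
import cv2, numpy as np
for c in ("top","side"):
    p,d=eyes.camera(c); cv2.imwrite(f"pics/{c}0.png",cv2.cvtColor(p,cv2.COLOR_RGB2BGR)); np.savez(f"{c}0.npz",p=p,d=d)
    i=eyes.camera_info(c); print(c,{k:np.round(v,3).tolist() for k,v in i.items()})
print(get_obs())
E
```

```text
top {'fx': 468.63, 'fy': 468.63, 'cx': 255.3, 'cy': 196.708, 'R': [[0.003, -1.0, 0.0], [-0.971, -0.003, -0.237], [0.237, 0.001, -0.971]], 't': [-0.033, 0.598, 1.062]}
side {'fx': 423.878, 'fy': 423.878, 'cx': 262.045, 'cy': 195.9, 'R': [[0.681, -0.732, 0.019], [-0.467, -0.454, -0.759], [0.564, 0.508, -0.651]], 't': [-0.42, 0.31, 0.849]}
{'clock': 0.1, 'joint_pos': array([ 1.25896094e+00,  3.20267896e-01,  1.56551228e+00,  1.37598025e-05,
        1.25737273e+00, -2.00062335e-02]), 'dq': array([ 0.00225285, -0.00371756, -0.00523704,  0.00046293, -0.00025623,
       -0.00110956]), 'joint_efforts': array([ 2.69544489e-04, -4.16413629e+01, -2.34702694e+01, -1.88080242e-05,
        4.86575198e-03,  9.27454806e-07]), 'tool_pos': array([0.16534378, 0.55042207, 0.30316067]), 'ee_rot': array([ 2.52011180e+00,  1.87430327e+00, -2.00677954e-03]), 'force': array([-0.59337068,  0.20547227, -0.65791901]), 'torque': array([0.0168355 , 0.0544266 , 0.03807252]), 'grip_width': 1.001269521767325}
```

View pics/top0.png

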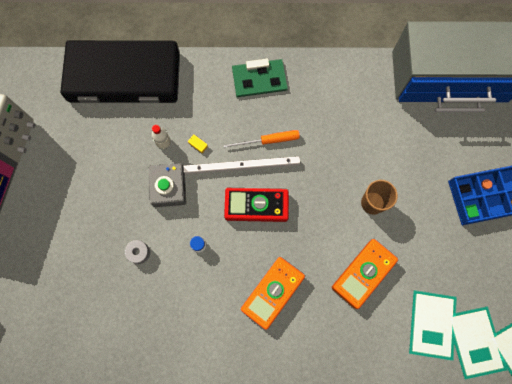

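View pics/side0.png

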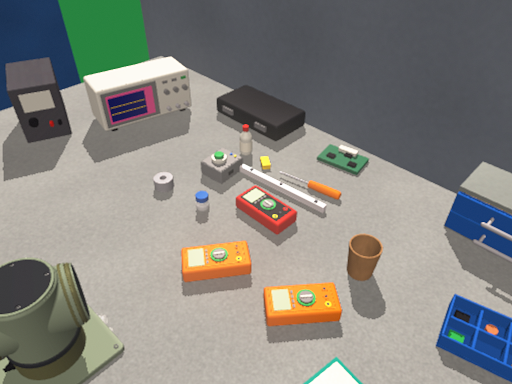

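Top view: the red meter is at (257,204), with its display end to the left facing the link box at (167,185). The rail runs from (185,168) to (298,160). The orange meters at (274,293) and (365,273) are look-alikes; only the one at (257,204) is red. Next I'll enlarge it and measure.

```bash
cat > h.py <<'E'
import numpy as np, cv2
from bench import get_obs, eyes, arm, nets
def cloud(c,d):
    i=eyes.camera_info(c); v,u=np.mgrid[:d.shape[0],:d.shape[1]]
    P=np.stack([(u-i["cx"])/i["fx"]*d,(v-i["cy"])/i["fy"]*d,d],-1)
    return (P-np.array(i["t"]))@np.array(i["R"])   # R^T (Xc - t)
def proj(c,X):
    i=eyes.camera_info(c); q=np.array(i["R"])@np.array(X)+np.array(i["t"]); return i["fx"]*q[0]/q[2]+i["cx"],i["fy"]*q[1]/q[2]+i["cy"]
E
python3 - <<'E'
from h import *
z=np.load("top0.npz");p,d=z["p"],z["d"]; W=cloud("top",d)
crop=cv2.resize(p[120:280,110:310],None,fx=4,fy=3.75,interpolation=cv2.INTER_CUBIC)
cv2.imwrite("pics/crop0.png",cv2.cvtColor(crop,cv2.COLOR_RGB2BGR))
print("bench z",W[230,330],W[330,200])
def rect(name,m):
    xy=W[m][:,:2].astype(np.float32); zz=W[m][:,2]
    r=cv2.minAreaRect((xy*1000)); print(name,m.sum(),np.round(r[0],1),np.round(r[1],1),round(r[2],2),"z",np.percentile(zz,[5,50,95]).round(4)); print(cv2.boxPoints(r).round(0).tolist())
V,U=np.mgrid[:384,:512]
def win(a,b,c,e): return (U>=a)&(U<=c)&(V>=b)&(V<=e)
h=W[...,2]; hs=cv2.cvtColor(p,cv2.COLOR_RGB2HSV)
rect("meter",win(215,178,298,230)&(h>.028)&(h<.055))
rect("rail",win(190,150,305,180)&(h>.017)&(h<.028))
rect("box",win(140,160,190,210)&(h>.041)&(h<.053))
rect("button",win(150,172,178,198)&(h>.053))
g=(hs[...,0]>50)&(hs[...,0]<75)&(hs[...,1]>150)&win(150,172,178,198); rect("green",g)
rect("jar",win(185,230,212,262)&(h>.038)&(h<.055))
rect("spool",win(120,235,152,270)&(h>.028)&(h<.04))
rect("cup",win(355,170,402,220)&(h>.08))
rect("flux",win(145,118,175,152)&(h>.085))
# directions via pixel-based line fits: rail near/far edges
E
```

```text
bench z [ 0.52950821 -0.21984446  0.00224953] [2.84987654e-01 1.01413599e-01 2.29587897e-04]
meter 1997 [591.5 -32.9] [159.3  80.7] 89.15 z [0.0336 0.0389 0.0445]
[[550.0, -112.0], [631.0, -113.0], [633.0, 46.0], [552.0, 47.0]]
rail 761 [698.5  -3. ] [ 20.4 282.8] 5.16 z [0.0185 0.0218 0.0258]
[[676.0, 137.0], [701.0, -145.0], [721.0, -143.0], [696.0, 139.0]]
box 1021 [639.7 192.9] [99.6 85. ] 4.8 z [0.043  0.0469 0.0507]
[[587.0, 231.0], [594.0, 146.0], [693.0, 155.0], [686.0, 239.0]]
button 274 [497.8  81.4] [402.4  44.8] 40.21 z [0.0559 0.0616 0.0724]
[[330.0, -31.0], [359.0, -66.0], [666.0, 194.0], [637.0, 228.0]]
green 89 [488.9  80.8] [388.9  24.6] 38.79 z [0.065  0.0692 0.0728]
[[330.0, -31.0], [345.0, -51.0], [648.0, 193.0], [633.0, 212.0]]
jar 165 [490.4 110.3] [33.1 33.8] 35.48 z [0.0428 0.046  0.0489]
[[467.0, 114.0], [487.0, 87.0], [514.0, 106.0], [494.0, 134.0]]
spool 371 [470.8 259. ] [55.2 53.3] 64.35 z [0.0298 0.034  0.0375]
[[435.0, 246.0], [483.0, 223.0], [507.0, 272.0], [459.0, 295.0]]
cup 239 [ 472.6 -200.9] [ 73.  442.1] 44.5 z [0.081  0.0893 1.1732]
[[292.0, -69.0], [602.0, -384.0], [654.0, -333.0], [344.0, -18.0]]
flux 65 [548.5  97.1] [507.3  18.6] 28.34 z [0.0896 0.0994 0.1031]
[[321.0, -15.0], [330.0, -31.0], [776.0, 209.0], [767.0, 226.0]]
```

View pics/crop0.png

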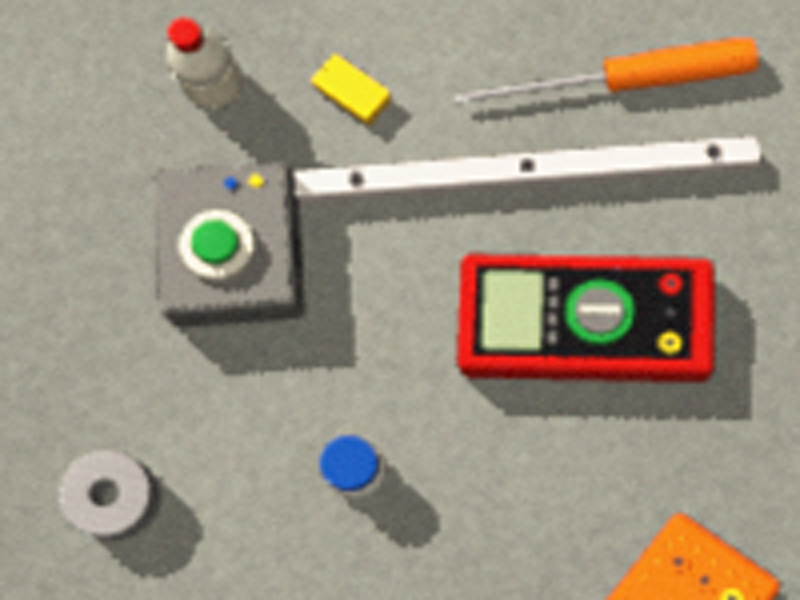

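The crop confirms it: the red one is the meter, with its display end toward the box. Measured against the known sizes:

| Item | Result |
|---|---|
| Station corner | about (675, 153.5) mm, yaw about 5.05°; box 99.6 x 85 mm, rail end checks out |
| Meter | (591.5, -33) mm, yaw about -0.8° |

Now I'll work out the first moves.

```bash
cat >> h.py <<'E'
from scipy.spatial.transform import Rotation as Rn
S=np.array([675.,153.5]); YAW=np.radians(5.05)
A=np.array([[np.cos(YAW),-np.sin(YAW)],[np.sin(YAW),np.cos(YAW)]])
def st(w): return A.T@(np.array(w)[:2]-S)
def wd(s): return A@np.array(s)+S
def tool(): 
    o=get_obs(); R=Rn.from_rotvec(o["ee_rot"]).as_matrix(); return o,R
def plan(sx,sy,z,dirdeg_station):
    """tcp target in station mm, z mm; tool x direction angle in station frame deg"""
    o,R=tool(); t=np.r_[wd([sx,sy]),z]; d=R.T@(t-o["tool_pos"]*1000)
    a=np.degrees(np.arctan2(R[1,0],R[0,0])); turn=-((dirdeg_station+np.degrees(YAW)-a+180)%360-180)
    print("tcp st",st(o["tool_pos"]*1000).round(1),"z",(o["tool_pos"][2]*1000).round(1),"xdir st",round(a-np.degrees(YAW),2),"shift",d.round(1),"turn",round(turn,2),"q",o["joint_pos"].round(2),"F",o["force"].round(1),"tilt",R[:,2].round(4),"t",round(o["clock"],2),"grip",o["grip_width"])
E
python3 - <<'E'
from h import *
plan(-175,-178,200,90)
z=np.load("top0.npz");p,d=z["p"],z["d"]; W=cloud("top",d)
for n,u,v in [("cup rim R",395,192),("cup rim L",363,198),("orange tip",280,259),("orange2 tip",375,242),("green",164,184),("bezel",164,193),("boxtop",160,172),("bezelR",172,182)]: print(n,(W[v,u]*1000).round(0),st(W[v,u]*1000).round(0))
print("button expected",wd([-40,45]),proj("top",[*wd([-40,45])/1000,.066]))
E
```

```text
tcp st [-472.7  440.2] z 303.2 xdir st 68.23 shift [-463.6  505.8  103.9] turn -21.77 q [ 1.26  0.32  1.57  0.    1.26 -0.02] F [-0.6  0.2 -0.7] tilt [-5.0e-04 -1.5e-03 -1.0e+00] t 0.1 grip 1.001269521767325
cup rim R [ 607. -365.   87.] [-113. -510.]
cup rim L [ 603. -298.   42.] [-111. -444.]
orange tip [452. -91.  41.] [-244. -224.]
orange2 tip [ 494. -323.   38.] [-222. -458.]
green [631. 193.  66.] [-40.  43.]
bezel [610. 193.  60.] [-61.  45.]
boxtop [667. 208.  48.] [-3. 55.]
bezelR [638. 175.  60.] [-35.  24.]
button expected [631.19414216 194.80431961] (np.float64(163.21813171603958), np.float64(183.99694436556044))
```

apply_moves([
  [-46, 50, 0],
  [-92, 100, 0],
  [-138, 150, 10],
  [-184, 200, 20],
  [-230, 250, 30],
  [-276, 300, 40],
  [-322, 350, 50],
  [-368, 400, 60],
  [-414, 450, 70],
  [-460, 500, 80],
], turn=[-3, -6, -9, -12, -15, -18, -21, -21.8, -21.8, -21.8], hand=[0, 0, 0, 0, 0, 0, 0, 0, 0, 0])

```text
clock: 1.1
tool_pos: [0.4191, 0.1218, 0.2503]
ee_rot: [-2.121, -2.318, -0.0]
force: [1.1, 0.3, 0.0]
grip_width: 0.503
```

```bash
python3 -c "
from h import *
plan(-178,-178,82,90)"
```

```text
tcp st [-257.7   -9.1] z 250.3 xdir st 90.03 shift [-169.    79.6  168.3] turn 0.03 q [ 0.26  0.15  1.94  0.    1.05 -1.4 ] F [1.1 0.3 0. ] tilt [ 1.e-04  2.e-04 -1.e+00] t 1.1 grip 0.5033230381782764
```

apply_moves([
  [-42, 20, 0],
  [-85, 40, 0],
  [-127, 60, 20],
  [-169, 80, 40],
  [-169, 80, 80],
  [-169, 80, 120],
  [-169, 80, 150],
  [-169, 80, 150],
  [-169, 80, 150],
], turn=[0, 0, 0, 0, 0, 0, 0, 0, 0], hand=[0, 0, 0, 0, 0, 0, 0, 0, 0])

```text
clock: 2.0
tool_pos: [0.5134, -0.0375, 0.1007]
ee_rot: [-2.12, -2.317, 0.0]
force: [0.8, 0.1, 0.3]
grip_width: 0.498
```

Run:
```python
from h import *
plan(-178,-178,82,90)
for c in("top","side"):
    p,d=eyes.camera(c); np.savez(c+"1.npz",p=p,d=d); cv2.imwrite(f"pics/{c}1.png",cv2.cvtColor(p,cv2.COLOR_RGB2BGR))
```

```text
tcp st [-177.8 -176. ] z 100.7 xdir st 90.03 shift [-2.  -0.2 18.7] turn 0.03 q [-0.1   0.45  1.97  0.    0.73 -1.75] F [0.8 0.1 0.3] tilt [-6.e-04  1.e-04 -1.e+00] t 2.0 grip 0.4982647499520226
```

View pics/side1.png

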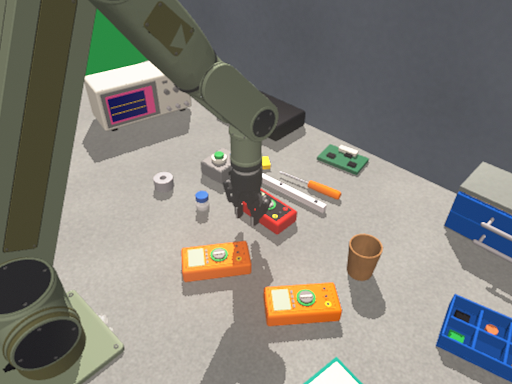

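View pics/top1.png

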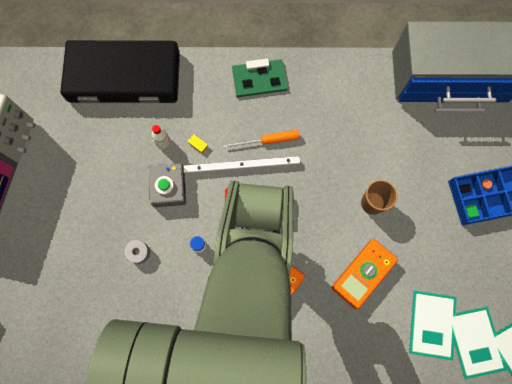

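The side view shows the half-open fingers at (245,205), just on the robot side of the meter. The top view is blocked by the arm. Next: lower, then push slowly toward the rail.

apply_moves([
  [-2, 0, 10],
  [-2, 0, 20],
  [-2, 0, 20],
  [-2, 8, 20],
  [-2, 16, 20],
  [-2, 22, 20],
  [-2, 28, 20],
  [-2, 34, 20],
  [-2, 40, 20],
  [-2, 40, 20],
], turn=[0, 0, 0, 0, 0, 0, 0, 0, 0, 0], hand=[0, 0, 0, 0, 0, 0, 0, 0, 0, 0])

```text
clock: 3.1
tool_pos: [0.5537, -0.036, 0.0805]
ee_rot: [-2.121, -2.318, 0.0]
force: [-1.0, -1.3, -0.0]
grip_width: 0.498
```

apply_moves([
  [0, 5, 0],
  [0, 10, 0],
  [0, 15, 0],
  [0, 20, 0],
  [0, 25, 0],
  [0, 30, 0],
  [0, 35, 0],
  [0, 40, 0],
  [0, 42, 0],
  [0, 42, 0],
], turn=[0, 0, 0, 0, 0, 0, 0, 0, 0, 0], hand=[0, 0, 0, 0, 0, 0, 0, 0, 0, 0])

```text
clock: 4.1
tool_pos: [0.5959, -0.0322, 0.0807]
ee_rot: [2.12, 2.317, 0.002]
force: [-0.5, -0.1, -0.4]
grip_width: 0.5
```

Run:
```python
from h import *
plan(-91,-178,80,90)
for c in("side",):
    p,d=eyes.camera(c); np.savez(c+"2.npz",p=p,d=d); cv2.imwrite(f"pics/{c}2.png",cv2.cvtColor(cv2.resize(p[130:260,150:350],None,fx=4,fy=4),cv2.COLOR_RGB2BGR))
```

```text
tcp st [ -95.1 -178. ] z 80.7 xdir st 90.04 shift [-0.   4.1  0.7] turn 0.04 q [-0.07  0.57  1.79  0.    0.78 -1.73] F [-0.5 -0.1 -0.4] tilt [ 1.6e-03  1.0e-04 -1.0e+00] t 4.1 grip 0.49988067057219376
```

View pics/side2.png

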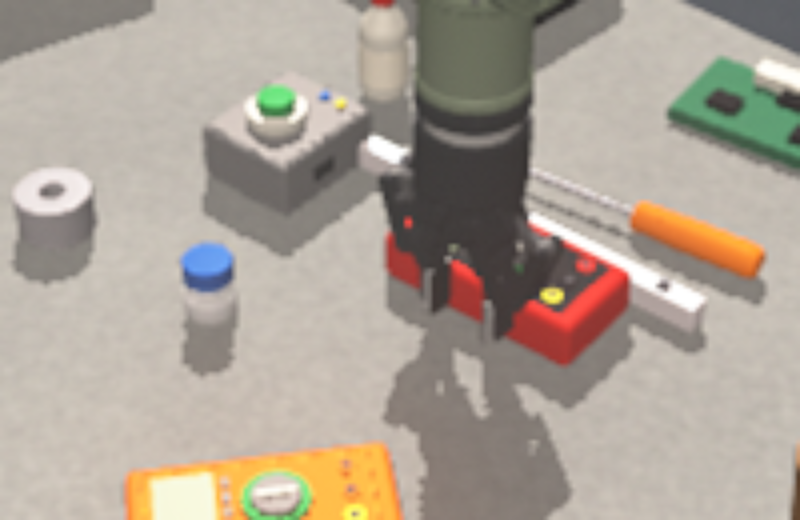

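The meter is flush on both fingers and near the rail. I'll press on until there is some contact force.

apply_moves([
  [0, 2, 0],
  [0, 4, 0],
  [0, 5, 0],
  [0, 6, 0],
  [0, 6, 0],
], turn=[0, 0, 0, 0, 0], hand=[0, 0, 0, 0, 0])

```text
clock: 4.65
tool_pos: [0.6002, -0.0317, 0.0809]
ee_rot: [-2.12, -2.317, 0.002]
force: [-4.0, -0.7, 4.0]
grip_width: 0.499
```

```bash
python3 -c "
from h import *
plan(-91,-178,80,90)"
```

```text
tcp st [ -90.8 -177.9] z 80.9 xdir st 90.04 shift [-0.1 -0.2  0.9] turn 0.04 q [-0.07  0.57  1.77 -0.    0.8  -1.73] F [-4.  -0.7  4. ] tilt [-2.e-03  1.e-04 -1.e+00] t 4.65 grip 0.49901652204379765
```

The stop at -90.8 matches the predicted -91, so the side is on the rail. I'll retreat, lift, turn 90° and go behind the tail.

apply_moves([
  [0, -20, 0],
  [0, -20, -40],
  [0, -20, -70],
  [-40, 0, -70],
  [-80, 30, -70],
  [-122, 51, -70],
  [-122, 51, -70],
  [-122, 51, -70],
  [-122, 51, -70],
  [-122, 51, -70],
], turn=[0, 0, 0, 8, 16, 24, 32, 40, 48, 56], hand=[0, 0, 0, 0, 0, 0, 0, 0, 0, 0])

```text
clock: 5.65
tool_pos: [0.6636, -0.149, 0.1508]
ee_rot: [2.963, 1.041, 0.004]
force: [-0.1, -0.3, -0.7]
grip_width: 0.501
```

apply_moves([
  [0, 0, 0],
  [0, 0, 0],
  [0, 0, 0],
  [0, 0, 0],
  [0, 0, 0],
  [0, 0, 0],
], turn=[8, 16, 24, 32, 34, 34], hand=[0, 0, 0, 0, 0, 0])

```text
clock: 6.25
tool_pos: [0.6634, -0.1488, 0.1509]
ee_rot: [3.138, 0.139, 0.004]
force: [0.6, 0.3, -0.4]
grip_width: 0.501
```

Run:
```python
from h import *
plan(-40,-300,80,0)
for c in("side",):
    p,d=eyes.camera(c); np.savez(c+"3.npz",p=p,d=d); cv2.imwrite(f"pics/{c}3.png",cv2.cvtColor(cv2.resize(p[120:260,170:370],None,fx=4,fy=4),cv2.COLOR_RGB2BGR))
p,d=eyes.camera("top");np.savez("top3.npz",p=p,d=d); cv2.imwrite(f"pics/top3.png",cv2.cvtColor(cv2.resize(p[120:260,150:350],None,fx=4,fy=4),cv2.COLOR_RGB2BGR))
```

```text
tcp st [ -38.1 -300.1] z 150.9 xdir st 0.04 shift [-2.  -0.2 70.9] turn 0.04 q [-0.24  0.6   1.51  0.    1.04 -0.33] F [ 0.6  0.3 -0.4] tilt [ 2.3e-03 -3.0e-04 -1.0e+00] t 6.25 grip 0.5012568921372771
```

View pics/side3.png

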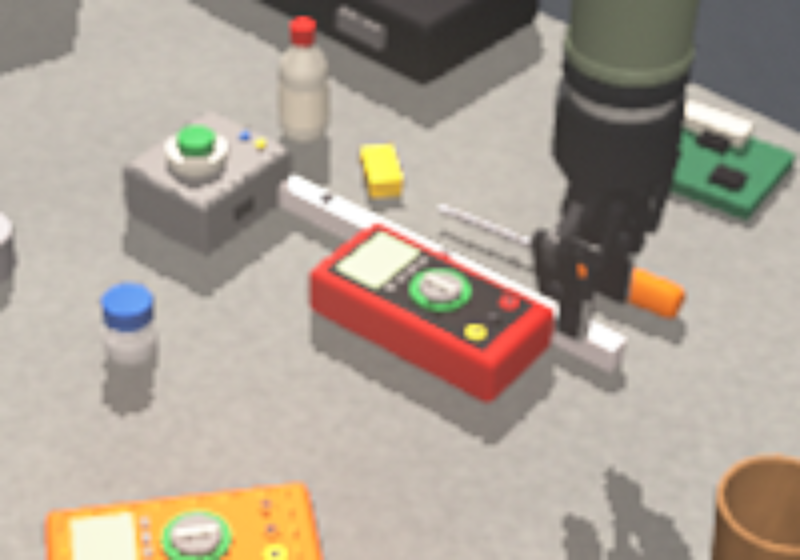

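View pics/top3.png

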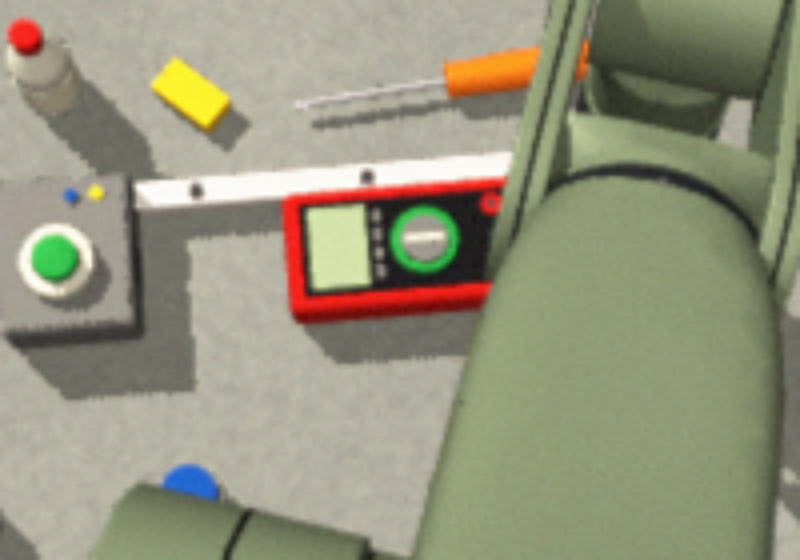

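The meter is flat along the rail, head end at about (290,255) in the top crop. I'll lower behind the tail and push along the rail.

apply_moves([
  [-2, 0, 30],
  [-2, 0, 60],
  [-2, 0, 71],
  [-2, -10, 71],
  [-2, -20, 71],
  [-2, -28, 71],
  [-2, -34, 71],
  [-2, -40, 71],
  [-2, -46, 71],
  [-2, -52, 71],
], turn=[0, 0, 0, 0, 0, 0, 0, 0, 0, 0], hand=[0, 0, 0, 0, 0, 0, 0, 0, 0, 0])

```text
clock: 7.35
tool_pos: [0.6571, -0.0979, 0.0811]
ee_rot: [3.136, 0.14, 0.006]
force: [0.4, -5.8, 4.0]
grip_width: 0.499
```

apply_moves([
  [0, -7, 0],
  [0, -14, 0],
  [0, -21, 0],
  [0, -28, 0],
  [0, -35, 0],
  [0, -42, 0],
  [0, -49, 0],
  [0, -56, 0],
  [0, -62, 0],
  [0, -62, 0],
], turn=[0, 0, 0, 0, 0, 0, 0, 0, 0, 0], hand=[0, 0, 0, 0, 0, 0, 0, 0, 0, 0])

```text
clock: 8.35
tool_pos: [0.6513, -0.0351, 0.0807]
ee_rot: [3.138, 0.14, 0.004]
force: [0.2, -1.8, 1.6]
grip_width: 0.498
```

Run:
```python
from h import *
plan(-40,-171,80,0)
for c in("side",):
    p,d=eyes.camera(c); np.savez(c+"4.npz",p=p,d=d); cv2.imwrite(f"pics/{c}4.png",cv2.cvtColor(cv2.resize(p[120:260,170:370],None,fx=4,fy=4),cv2.COLOR_RGB2BGR))
```

```text
tcp st [ -40.2 -185.8] z 80.7 xdir st 0.05 shift [  0.2 -14.8   0.7] turn 0.05 q [-0.07  0.64  1.64 -0.    0.86 -0.16] F [ 0.2 -1.8  1.6] tilt [ 2.7e-03 -3.0e-04 -1.0e+00] t 8.35 grip 0.49825941219836684
```

View pics/side4.png

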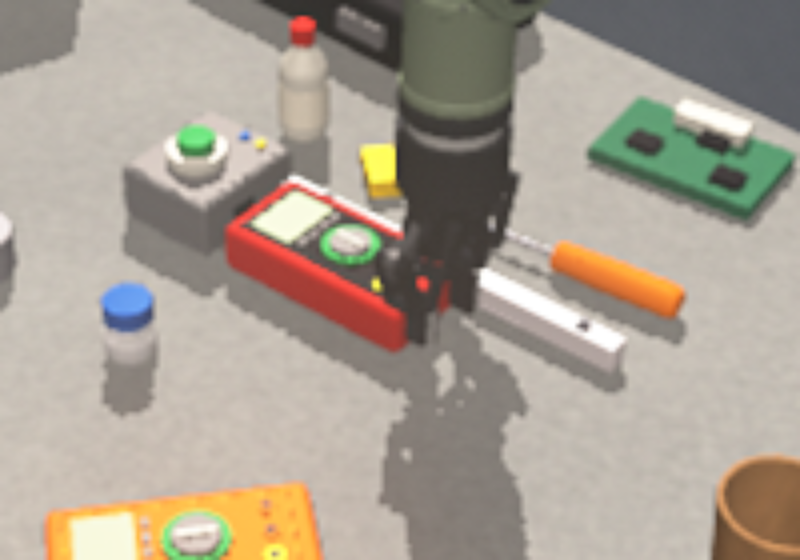

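About 15 mm remain and the meter is tracking along the rail.

apply_moves([
  [0, -4, 0],
  [0, -8, 0],
  [0, -11, 0],
  [0, -13, 0],
  [0, -15, 0],
  [0, -16, 0],
  [0, -17, 0],
  [0, -17, 0],
], turn=[0, 0, 0, 0, 0, 0, 0, 0], hand=[0, 0, 0, 0, 0, 0, 0, 0])

```text
clock: 9.2
tool_pos: [0.6496, -0.02, 0.0802]
ee_rot: [3.136, 0.14, 0.002]
force: [0.9, -7.5, 3.9]
grip_width: 0.5
```

```bash
python3 -c "
from h import *
plan(-40,-171,80,0)"
```

```text
tcp st [ -40.6 -170.6] z 80.2 xdir st 0.05 shift [0.6 0.4 0.2] turn 0.05 q [-0.05  0.63  1.65 -0.    0.86 -0.13] F [ 0.9 -7.5  3.9] tilt [ 0.0015 -0.0026 -1.    ] t 9.2 grip 0.500293705976202
```

The stop at -170.6 matches the expected -171, with 7.5 N, so it's against the box. I'll back off, raise and check.

apply_moves([
  [0, 15, 0],
  [0, 30, 0],
  [0, 40, -40],
  [0, 60, -90],
  [0, 110, -140],
  [0, 150, -180],
  [-20, 200, -200],
  [-20, 240, -200],
  [-20, 240, -200],
], turn=[0, 0, 0, 0, 0, 0, 0, 0, 0], hand=[0, 0, 0, 0, 0, -1, -1, -1, -1])

```text
clock: 10.1
tool_pos: [0.6497, -0.2639, 0.281]
ee_rot: [3.137, 0.133, 0.003]
force: [-0.2, 0.0, -0.7]
grip_width: -0.001
```

Run:
```python
from h import *
plan(-40,45,160,0)
for c in("side","top"):
    p,d=eyes.camera(c); np.savez(c+"5.npz",p=p,d=d); cv2.imwrite(f"pics/{c}5.png",cv2.cvtColor(cv2.resize(p[120:260,140:340],None,fx=4,fy=4,interpolation=cv2.INTER_CUBIC),cv2.COLOR_RGB2BGR))
W=cloud("top",d); h=W[...,2]; V,U=np.mgrid[:384,:512]
hs=cv2.cvtColor(p,cv2.COLOR_RGB2HSV)
m=(U>186)&(U<262)&(V>165)&(V<225)&(h>.0285)&(h<.055)
xy=(W[m][:,:2]*1000).astype(np.float32); r=cv2.minAreaRect(xy); print(m.sum(),r,st(r[0]).round(1)); print([st(q).round(1).tolist() for q in cv2.boxPoints(r)])
```

```text
tcp st [ -62.  -413.6] z 281.0 xdir st -0.18 shift [  20.3 -458.9  120.3] turn -0.18 q [-0.4   0.53  1.28 -0.    1.33 -0.49] F [-0.2  0.  -0.7] tilt [ 0.0021 -0.0016 -1.    ] t 10.1 grip -0.0006435013936408846
1856 ((642.17041015625, 67.12451934814453), (81.90266418457031, 153.6889190673828), 5.082942008972168) [-40.3 -83.2]
[[-81.3, -6.3], [-81.2, -160.0], [0.7, -160.0], [0.6, -6.3]]
```

View pics/top5.png

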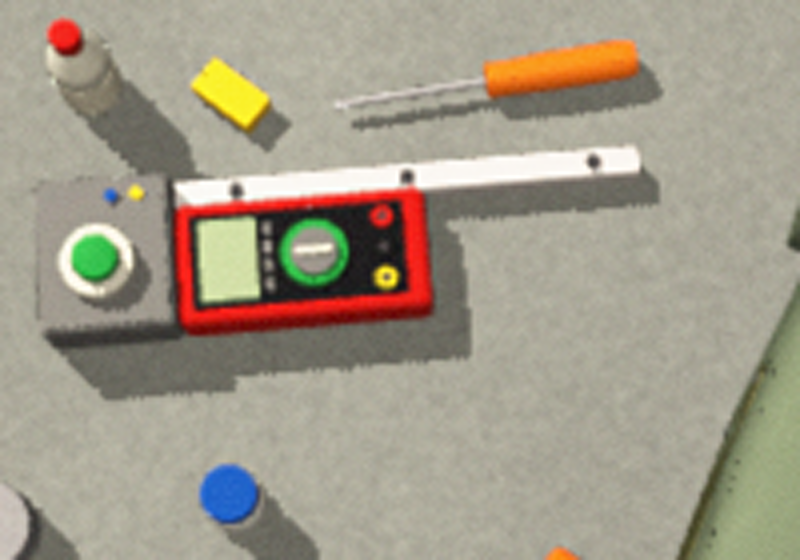

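View pics/side5.png

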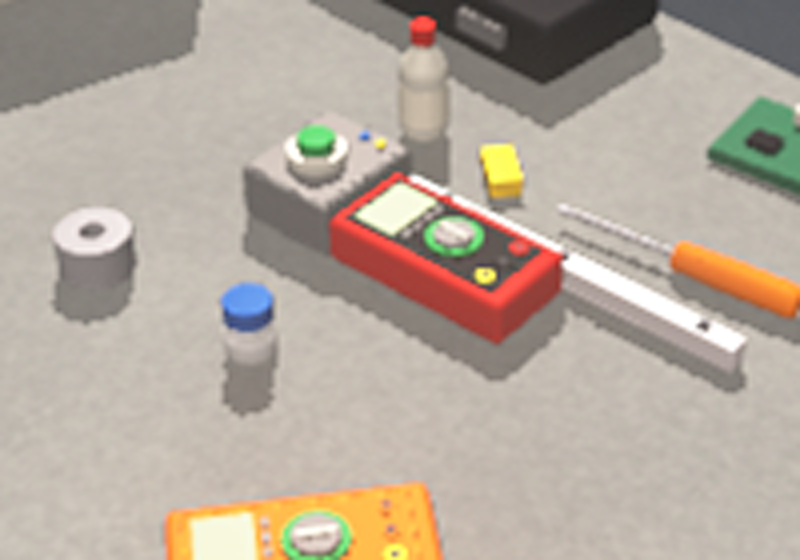

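The meter is home: corner x 0.6, tail at -160.0, yaw 5.08° against the station's 5.05°. The head corner reading of -6.3 comes from my crop window, and the picture shows contact there. Now to the button.

apply_moves([
  [2, -48, 0],
  [4, -96, 0],
  [6, -144, 0],
  [8, -192, 0],
  [10, -240, 0],
  [12, -288, 20],
  [14, -336, 40],
  [16, -384, 60],
  [18, -430, 80],
  [20, -459, 110],
], turn=[0, 0, 0, 0, 0, 0, 0, 0, 0, 0], hand=[-1, -1, -1, -1, -1, -1, -1, -1, -1, -1])

```text
clock: 11.2
tool_pos: [0.6287, 0.2039, 0.1693]
ee_rot: [-3.136, -0.143, -0.002]
force: [0.9, 0.9, -0.6]
grip_width: -0.001
```

apply_moves([
  [0, 0, 0],
  [0, 0, 0],
], turn=[0, 0], hand=[-1, -1])

```text
clock: 11.4
tool_pos: [0.6282, 0.2011, 0.1677]
ee_rot: [3.138, 0.143, -0.007]
force: [0.7, -0.2, 0.5]
grip_width: -0.0
```

Run:
```python
from h import *
plan(-40,45,141,0)
p,d=eyes.camera("side"); cv2.imwrite(f"pics/side6.png",cv2.cvtColor(cv2.resize(p[90:230,150:350],None,fx=4,fy=4,interpolation=cv2.INTER_CUBIC),cv2.COLOR_RGB2BGR))
```

```text
tcp st [-42.5  51.5] z 167.7 xdir st 0.19 shift [ 2.6  6.5 26.7] turn 0.19 q [0.29 0.55 1.54 0.   1.05 0.2 ] F [ 0.7 -0.2  0.5] tilt [-4.4e-03 -9.0e-04 -1.0e+00] t 11.4 grip -3.2755088263998135e-05
```

View pics/side6.png

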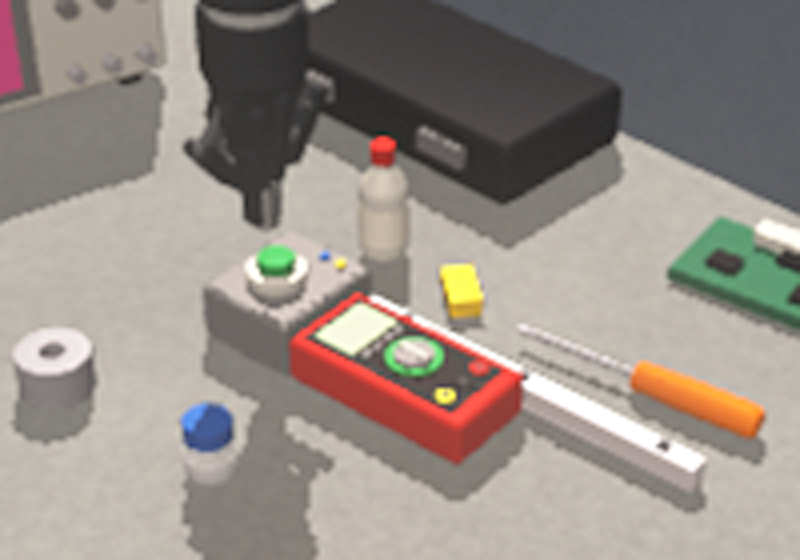

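The closed tips hover just above the button, about 6 mm off. I'll centre and descend gently.

apply_moves([
  [3, 6, 5],
  [3, 6, 10],
  [3, 6, 15],
  [3, 6, 18],
  [3, 6, 21],
  [3, 6, 21],
], turn=[0, 0, 0, 0, 0, 0], hand=[-1, -1, -1, -1, -1, -1])

```text
clock: 12.05
tool_pos: [0.633, 0.1938, 0.1481]
ee_rot: [3.138, 0.139, -0.001]
force: [0.1, -0.6, -0.0]
grip_width: -0.001
```

```bash
python3 -c "
from h import *
plan(-40,45,135,0)"
```

```text
tcp st [-38.3  43.9] z 148.1 xdir st 0.02 shift [-1.7 -1.1 13.1] turn 0.02 q [0.28 0.58 1.56 0.   1.01 0.19] F [ 0.1 -0.6 -0. ] tilt [-9.e-04 -2.e-04 -1.e+00] t 12.05 grip -0.0010118594616392385
```

apply_moves([
  [-1, -1, 3],
  [-1, -1, 5],
  [-1, -1, 7],
  [-1, -1, 9],
  [-1, -1, 11],
  [-1, -1, 11],
], turn=[0, 0, 0, 0, 0, 0], hand=[-1, -1, -1, -1, -1, -1])

```text
clock: 12.65
tool_pos: [0.6321, 0.1951, 0.1377]
ee_rot: [-3.138, -0.139, -0.0]
force: [-1.0, -0.3, 2.9]
grip_width: -0.004
```

apply_moves([
  [0, 0, 1],
  [0, 0, 2],
  [0, 0, 3],
  [0, 0, 4],
  [0, 0, 4],
], turn=[0, 0, 0, 0, 0], hand=[-1, -1, -1, -1, -1])

```text
clock: 13.15
tool_pos: [0.6321, 0.1951, 0.1355]
ee_rot: [-3.138, -0.139, -0.001]
force: [-3.8, -0.1, 11.8]
grip_width: -0.002
```

apply_moves([
  [0, 0, 1],
  [0, 0, 2],
  [0, 0, 2],
], turn=[0, 0, 0], hand=[-1, -1, -1])

```text
clock: 13.45
tool_pos: [0.6321, 0.1951, 0.1354]
ee_rot: [-3.138, -0.139, -0.003]
force: [-6.9, -0.8, 20.8]
grip_width: -0.004
```

Run:
```python
from h import *
plan(-40,45,135,0)
p,d=eyes.camera("side"); cv2.imwrite(f"pics/side7.png",cv2.cvtColor(cv2.resize(p[120:220,160:300],None,fx=5,fy=5,interpolation=cv2.INTER_CUBIC),cv2.COLOR_RGB2BGR))
```

```text
tcp st [-39.1  45.2] z 135.4 xdir st 0.03 shift [-0.9  0.2  0.4] turn 0.03 q [0.28 0.59 1.57 0.   0.98 0.19] F [-6.9 -0.8 20.8] tilt [ 1.7e-03  8.0e-04 -1.0e+00] t 13.45 grip -0.00449533099372071
```

View pics/side7.png

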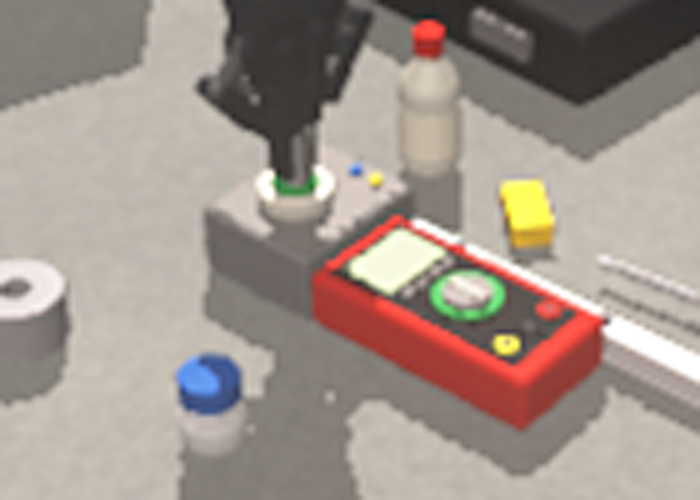

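It hit a hard stop at 20.8 N, and the green cap at (297,185) has sunk to bezel level with the meter still home. Next I'll release, retreat and do a final check.

apply_moves([
  [0, 0, -10],
  [0, 0, -40],
  [0, 0, -80],
  [0, 40, -110],
  [0, 90, -110],
  [0, 140, -110],
  [0, 190, -110],
  [0, 240, -110],
  [0, 290, -110],
  [0, 340, -110],
], turn=[0, 0, 0, 0, 0, 0, 0, 0, 0, 0], hand=[-1, -1, -1, -1, -1, -1, -1, -1, -1, -1])

```text
clock: 14.5
tool_pos: [0.6622, -0.146, 0.2411]
ee_rot: [3.138, 0.139, 0.0]
force: [0.1, 0.1, -0.0]
grip_width: -0.001
```

apply_moves([
  [0, 50, 0],
  [0, 100, 0],
  [0, 100, 0],
  [0, 100, 0],
], turn=[0, 0, 0, 0], hand=[-1, -1, -1, -1])

```text
clock: 14.9
tool_pos: [0.6708, -0.2448, 0.2405]
ee_rot: [-3.138, -0.135, 0.002]
force: [-0.8, -0.6, 0.3]
grip_width: 0.002
```

Run:
```python
from h import *
p,d=eyes.camera("top"); p0=np.load("top0.npz")["p"]
cv2.imwrite("pics/top8.png",cv2.cvtColor(p,cv2.COLOR_RGB2BGR))
W=cloud("top",d); h=W[...,2]; V,U=np.mgrid[:384,:512]; hs=cv2.cvtColor(p,cv2.COLOR_RGB2HSV)
red=((hs[...,0]<5)|(hs[...,0]>175))&(hs[...,1]>180)&(U>178)&(U<262)&(V>160)&(V<225)&(h>.03)&(h<.05)
r=cv2.minAreaRect((W[red][:,:2]*1000).astype(np.float32)); print(r); print([st(q).round(1).tolist() for q in cv2.boxPoints(r)])
g=(hs[...,0]>50)&(hs[...,0]<75)&(hs[...,1]>150)&(U>150)&(U<178)&(V>172)&(V<198)
g0=np.load("top0.npz")["d"]; print("green z now/before",np.median(h[g]),np.median(cloud("top",g0)[...,2][g]), g.sum())
D=np.abs(p.astype(int)-p0).max(-1)
for n,(a,b,c,e) in dict(jar=(185,230,212,262),spool=(120,235,152,270),cup=(355,170,402,220),flux=(145,118,175,152),batt=(185,130,212,155),sd=(220,125,302,152)).items(): print(n,(D[b:e,a:c]>40).mean().round(3))
```

```text
((639.6193237304688, 71.0240707397461), (77.01444244384766, 158.51742553710938), 4.983438491821289)
[[-80.9, 0.3], [-81.1, -158.3], [-4.1, -158.3], [-3.9, 0.2]]
green z now/before 0.06839269452567416 0.06925784849186886 87
jar 0.0
spool 0.0
cup 0.632
flux 0.0
batt 0.0
sd 0.0
```

View pics/top8.png

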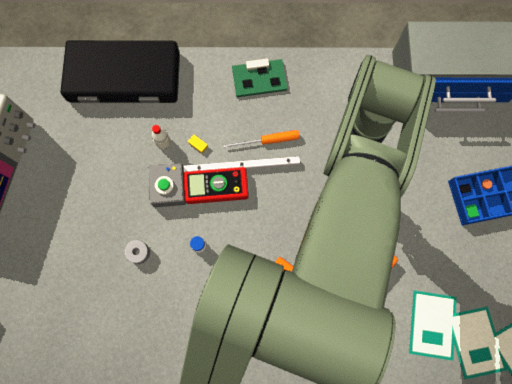

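The meter is home with its head at y≈0.3 and its near side at x≈-81. The button is back at its starting height. The cup is only hidden by the arm, and the tips passed well above it.

Run:
```python
from h import *
p,d=eyes.camera("side"); p0=np.load("side0.npz")["p"]
D=np.abs(p.astype(int)-p0).max(-1); print("cup side diff",(D[235:280,346:382]>40).mean())
print(arm.job_done())
```

```text
cup side diff 0.020370370370370372
the job is handed in; nothing more can be done
None
```

I pushed the red multimeter home along the bench without lifting it, then pressed and released the green button, and handed the job in at about 15 s. The hand-in gives no verdict.

**How it went:** I pushed the meter's side flat onto the rail with the half-open fingers, then pushed its tail until the head met the link box. Both stops came within 0.5 mm of where I expected them. The button went down to a hard stop at about 21 N on the wrist, well above its 4 N, and I backed the arm off.

**Last checks (top camera):**
- **Meter:** its head end is within about 1 mm of the box. Its near side is at x≈-81 mm, against -80 when home. It is parallel to the rail within about 0.1°.
- **Rail-side edge:** the final red-only measurement put this at x≈-4 mm, which disagrees with the near side. I put that down to the colour mask missing the edge, because an earlier depth check put it at +0.6 mm.
- **Button:** it is back at 68 mm, against 69 mm before the press.
- **Bystanders:** the jar, spool, battery, screwdriver and bottle show no change. The arm hid the cup from above, and the side camera showed about 2% of pixels changed there, so I take it as unmoved.

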